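# Shut the sticking lid of the sample cooler

## Robot

A 6-joint arm with a two-finger parallel gripper is mounted at the origin on the work surface. World frame = base frame: x ahead of the robot, y to its left, z up, the work surface at z = 0. Lengths are in m, angles in rad, forces in N, time in s.
With the tool pointing down it reaches from about 0.35 to 0.975 m from the base axis. Payload 17.4 kg.
Tool frame: the origin (TCP) lies on the mounting face of the last link; the fingertips stand 173 mm ahead of it and the grasp point (between the pads) lies 155 mm ahead of it (bot.pinch_z is the distance from the TCP to the grasp point, in m); x points along the fingers, z is the direction in which the jaws open and shut, and the axes are right-handed (so a half turn about x gives the same grasp; the last joint's range is limited). The gripper opens to 85 mm and grips with 20 to 120 N. Pads are 22 mm wide; open, the fingers measure 114 mm over their backs; the gripper's body (76 mm by 85 mm) begins 54 mm behind the grasp point. The pads swing forward as they close: fully open they stand 13 mm farther back than shut.
Start: joints at [1.259, 0.116, 1.442, -0, 1.584, -0.038], TCP at [0.183, 0.65, 0.405] pointing down, gripper open.
Joint ranges: [-2.83, 2.83], [-0.83, 2.19], [0.07, 2.5], [-1.14, 4.28], [0.01, 3], [-2.97, 2.97]. Speed limits (rad/s): [1.89, 1.89, 2.22, 3.14, 3.14, 3.14].

## Interface

Orientations are given as a rotation vector (axis times angle).
In Python, from rig import bot gives the robot as it stands.
- The arm moves only by the shell command python3 -m crank 'ROWS'. ROWS is text: rows parted by semicolons, each of 7 numbers parted by spaces: the turn, a rotation vector about the tool's x, y, z in rad, then the shift along the tool's x, y, z in m, then the opening, from 0 (shut) to 1 (fully open). In form: wx wy wz tx ty tz gripper; .... A call has 1 to 5 rows; each row shifts and turns the commanded pose from where the row before left it, along the tool's axes as they then stand; what a row does not reach is not made up. A row lasts 1/12 s, in which the tool goes at most 41.7 mm and 7.16 degrees, less where a joint would pass 70% of its speed; a pose out of reach is approached as far as the arm can. A call is refused whole if a number of a shift passes 0.0417 or a number of a turn 0.125, either way. A call with a gripper value outside its range is refused whole. The fingers move at their own pace and stop on an object; the grip force is fixed at half the most. Time passes only in rows, so rows that do not move let the fingers close. It gives the time, the measured TCP pose, the force and the opening at its end, in the units of the state.
- bot.get_state(): the state, without advancing time (a new reading comes with each control period).
- bot.get_image(name): name is "side" or "top" or "wrist"; returns a dict with "color" (480x640x3 uint8, red, green, blue), "fovy" (degrees; the focal length in pixels is half the picture's height over the tangent of half this angle, whatever the lens; pixels are square), "cx", "cy" (the principal point, pixels), "dist" ([k1, k2, p1, p2, k3] as OpenCV has them; the pictures are not rectified), "extrinsics" (4x4, takes a point from world to camera coordinates). Camera axes: x right, y down, z forward; pixel columns grow to the right and rows downward; lengths in m; the calibration is good to about 2 mm. A picture is of the moment at which its call begins. There is no depth.
- bot.hand_in(): hands the job in, once; it reports no verdict.
The state is a dict: "time": time; "joint_positions": joint angles; "joint_vel": joint speeds; "joint_torque": joint torques, N m; "eef_pos": TCP position; "orientation": TCP orientation; "ft_force": force on the tool from outside, world axes, zero at the start; "ft_torque": the same for the moment, N m; "width": finger opening in m.
Only numpy, scipy, OpenCV 4.12 (cv2) and the standard library are available. Lean on these libraries where they do the work, as an engineer would, in place of code of your own. Each camera call takes 0.05 s, during which the arm holds its last target.

## Task

The sample cooler has been left open: slide its wide white lid along its track, away from the robot, until it is fully shut against the end stop at both its left and right ends. The track is sticky and the lid turns askew when one end is pushed alone, so push one end and then the other, a little at a time, and never let it get more than 15 degrees out of square. Leave the bottle, the jar and the small spare lid on the bench where they are.

Things in the scene. Friction and masses are not known exactly. Their poses are not given: they have to be found in the camera images.
- cooler: Low grey box fixed to the bench, 310 x 300 mm (its x, y), origin on the bench. The lid shuts along its +x, onto a cross wall with inner face at x = 140 mm, top 68 mm up. The lid slides on the side walls' tops, 50 mm up; behind it a deck 36 mm up reaches back to x = -160 mm. A blue housing over the lid's middle (x -160 to 45, y -50 to 50, top 119 mm up) leaves only its two ends open from above.
- lid: Loose white slab on the side walls, 130 x 280 x 30 mm, under 1 kg, too wide to grip; origin centred on its underside, axes as the cooler's when square. Shut: origin at cooler x = 75 mm; it starts 95 to 125 mm short of that, up to 4 degrees askew. Friction is 3 to 9 N; it stays where left. Pushed at one end it pivots about the other, some 2.5 degrees per 10 mm.
- push_left (a point): Push point on the lid's upright rear face, 105 mm left (+y) of the lid's centre line, half-way up the face (65 mm above the bench). Push here along the cooler's +x. When shut it lies at cooler x = 10 mm.
- push_right (a point): The like push point on the rear face, 105 mm right (-y) of the lid's centre line, 65 mm above the bench. Push along the cooler's +x. When shut it lies at cooler x = 10 mm.

How it is judged:
At the end, for the whole second after the job is handed in: Both push points of the lid are within 13 mm of their shut position (front face against the end stop), the lid lies flat on the side walls (within 6 mm of its height and 5 degrees) and is at rest (x of each of push_left, push_right in the frame of cooler above -0.003 m and z of lid in the frame of cooler between 0.044 and 0.056 m and angle between lid's own z axis and vertical below 0.09 rad and linear speed of lid below 0.02 m/s); the robot touches nothing.
It fails at once if the lid gets more than 15 degrees out of square with the cooler (angle between the x axis of lid and the x axis of cooler, either way round above 0.262 rad).
It fails at once if the bottle, the jar or the spare lid is shifted by more than 30 mm (distance of any of bottle, jar, spare_lid from where it was at the start of the episode above 0.03 m).
It also fails if it takes over 64 s, if anything falls off the work surface, if the arm or the gripper's body presses on something with over 40 N, if the wrist force passes 120 N, or if a joint passes its speed limit or range.

## Working session

There is one attempt and no reset: what is moved stays moved. The work goes in short steps, Python scripts to look and compute and a shell command to move; the robot and the scene stay as the last step left them, time stands still between calls to the robot, and variables do not carry over. Pictures are saved under pics/ and viewed, and the job is handed in when it is done.

```bash
mkdir -p pics; ls; python3 - <<'E'
from rig import bot
import cv2,numpy as np
s=bot.get_state();print({k:np.round(v,3) for k,v in s.items()})
for n in("top","side","wrist"):
    im=bot.get_image(n);cv2.imwrite(f"pics/{n}0.png",im["color"][:,:,::-1]);print(n,im["fovy"],im["cx"],im["cy"],im["dist"],np.round(im["extrinsics"],3).tolist())
E
```

```text
pics
{'time': np.float64(0.0), 'joint_positions': array([ 1.259,  0.116,  1.442, -0.   ,  1.584, -0.038]), 'joint_vel': array([-0.   , -0.001,  0.001,  0.002, -0.   ,  0.001]), 'joint_torque': array([-6.0000e-03, -7.3198e+01, -6.3249e+01, -0.0000e+00,  6.0000e-03,
        0.0000e+00]), 'eef_pos': array([0.183, 0.65 , 0.404]), 'orientation': array([-1.006,  1.327,  1.005]), 'ft_force': array([-0.579, -0.684, -0.136]), 'ft_torque': array([ 0.045, -0.041,  0.02 ]), 'width': np.float64(0.085)}
top 51.12218396754347 320.58372239330396 245.93367875311438 [-0.01586543  0.          0.          0.          0.        ] [[-0.028, -0.998, -0.054, 0.063], [-0.996, 0.032, -0.077, 0.552], [0.079, 0.051, -0.996, 0.66], [0.0, 0.0, 0.0, 1.0]]
side 48.56661383494555 321.63458461908203 241.72872523312188 [-0.14559833  0.          0.          0.          0.        ] [[0.738, -0.675, 0.014, -0.387], [-0.457, -0.515, -0.725, 0.318], [0.497, 0.528, -0.689, 0.414], [0.0, 0.0, 0.0, 1.0]]
wrist 61.664393818523465 319.74252271738777 233.5578526200486 [0.01196629 0.         0.         0.         0.        ] [[0.27, 0.963, -0.001, -0.674], [0.915, -0.256, 0.313, -0.041], [0.301, -0.086, -0.95, 0.38], [0.0, 0.0, 0.0, 1.0]]
```

View pics/top0.png

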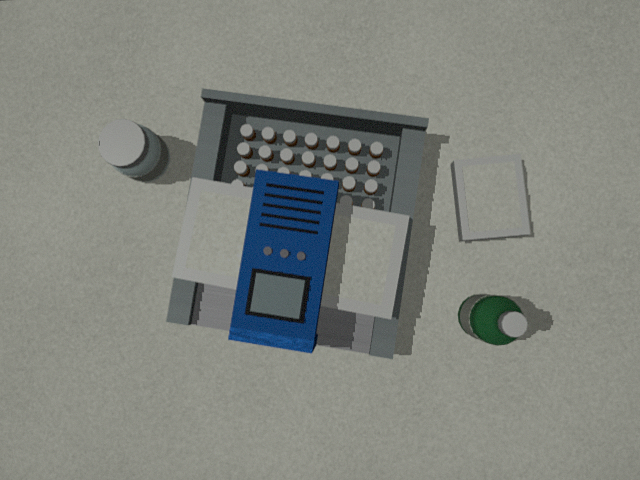

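View pics/side0.png

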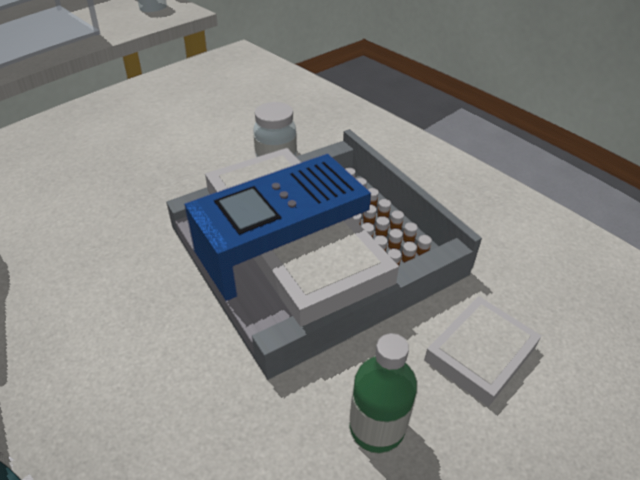

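View pics/wrist0.png

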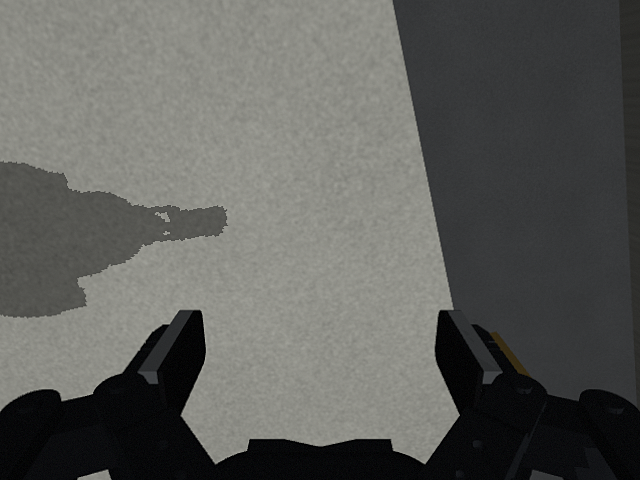

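```bash
cat > h.py <<'E'
import cv2,numpy as np
def K(im):
    h=im["color"].shape[0];f=h/2/np.tan(np.radians(im["fovy"])/2)
    return np.array([[f,0,im["cx"]],[0,f,im["cy"]],[0,0,1]])
def ray(im,px,z):
    p=cv2.undistortPoints(np.array(px,float).reshape(-1,1,2),K(im),np.array(im["dist"])).reshape(-1,2)
    E=np.array(im["extrinsics"]);R=E[:3,:3];c=-R.T@E[:3,3]
    d=np.c_[p,np.ones(len(p))]@R
    z=np.broadcast_to(z,len(p))
    return c+d*((z-c[2])/d[:,2])[:,None]
def proj(im,P):
    E=np.array(im["extrinsics"]);
    return cv2.projectPoints(np.array(P,float).reshape(-1,1,3),cv2.Rodrigues(E[:3,:3])[0],E[:3,3],K(im),np.array(im["dist"]))[0].reshape(-1,2)
E
python3 - <<'E'
import cv2
i=cv2.imread("pics/top0.png")[70:370,150:450]
i=cv2.convertScaleAbs(i,alpha=1.5)
a=cv2.resize(i[:150],None,fx=2.66,fy=2.66*1.4,interpolation=cv2.INTER_CUBIC)
cv2.imwrite("pics/za.png",cv2.resize(i,(600,600),interpolation=cv2.INTER_CUBIC))
E
python3 - <<'E'
from rig import bot
from h import *
im=bot.get_image("top")
print(np.round(ray(im,[(204,91),(428,119),(167,321),(393,357)],[.068,.068,.05,.05]),4))
E
```

```text
[[ 0.7605  0.1931  0.068 ]
 [ 0.709  -0.0983  0.068 ]
 [ 0.4587  0.2507  0.05  ]
 [ 0.406  -0.0432  0.05  ]]
```

View pics/za.png

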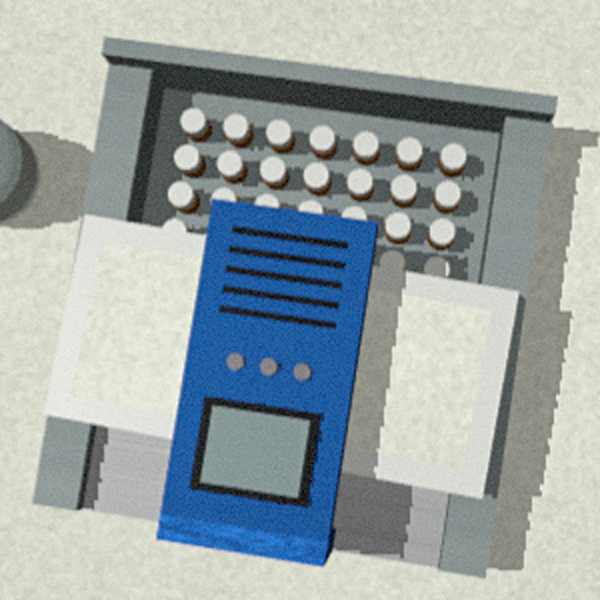

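```bash
cat >> h.py <<'E'
def fit(local,world):
    a=local-local.mean(0);b=world-world.mean(0)
    th=np.arctan2((a[:,0]*b[:,1]-a[:,1]*b[:,0]).sum(),(a*b).sum())
    R=np.array([[np.cos(th),-np.sin(th)],[np.sin(th),np.cos(th)]])
    t=world.mean(0)-R@local.mean(0)
    return th,R,t,world-(local@R.T+t)
E
python3 - <<'E'
from rig import bot
from h import *
im=bot.get_image("top")
z=lambda u:np.array(u)/2+[150,70]
c=ray(im,z([(105,38),(557,98),(34,503),(487,577)]),[.068,.068,.05,.05])[:,:2]
L=np.array([(.15,.15),(.15,-.15),(-.16,.15),(-.16,-.15)])
th,R,t,res=fit(L,c);print(np.round(c,4),th,t,np.round(res,4))
w=ray(im,z([(85,213),(523,290),(46,412),(487,497)]),.08)[:,:2]
l=np.array([(.065,.14),(.065,-.14),(-.065,.14),(-.065,-.14)])
th2,R2,t2,r2=fit(l,w);print(np.round(w,4),th2,t2,np.round(r2,4))
print("lid in cooler",R.T@(t2-t),np.degrees(th2-th))
for y in(.105,-.105):
    p=R2@[-.065,y]+t2;print("push",p,R.T@(p-t))
s=bot.get_state();Rt=cv2.Rodrigues(np.array(s["orientation"]))[0];print(np.round(Rt,3),s["eef_pos"])
np.savez("c.npz",th=th,t=t)
for k in [(-.16,-.05),(-.16,.05),(.045,.05),(.045,-.05)]:
    print(proj(im,[*(R@k+t),.119]))
E
```

```text
[[ 0.7634  0.1951]
 [ 0.7089 -0.0989]
 [ 0.4581  0.2507]
 [ 0.4041 -0.0438]] -0.1807205436544766 [0.58855167 0.074866  ] [[ 0.0003 -0.0003]
 [-0.0002  0.0007]
 [-0.     -0.0005]
 [-0.0001  0.0001]]
[[ 0.6435  0.2056]
 [ 0.5838 -0.0704]
 [ 0.5169  0.2317]
 [ 0.4569 -0.0431]] -0.21269127707712168 [0.55026115 0.08094772] [[ 0.0001  0.0015]
 [-0.0004 -0.0007]
 [ 0.0006  0.0001]
 [-0.0003 -0.0009]]
lid in cooler [-0.03876006 -0.0008996 ] -1.8317880930554047
push [0.50889042 0.19730262] [-0.10037049  0.10612448]
push [ 0.46456125 -0.00796531] [-0.1070832 -0.1037682]
[[-0.    -0.963  0.27 ]
 [-0.001  0.27   0.963]
 [-1.     0.    -0.001]] [0.18254322 0.64986089 0.40435991]
[[312.66071989 353.18669131]]
[[228.12361416 339.31744415]]
[[256.32032556 167.83108671]]
[[339.20767    179.43878756]]
```

```bash
cat > go.py <<'E'
import sys
from rig import bot
from h import *
d=np.load("c.npz");th=float(d["th"]);t=d["t"];R=np.array([[np.cos(th),-np.sin(th)],[np.sin(th),np.cos(th)]])
def info(*tg):
    s=bot.get_state();Rt=cv2.Rodrigues(np.array(s["orientation"]))[0];p=np.array(s["eef_pos"])
    print("t",round(s["time"],2),"TCP cooler",np.round(np.r_[R.T@(p[:2]-t),p[2]],4),"F cooler",np.round(np.r_[R.T@s["ft_force"][:2],s["ft_force"][2]],1),"w",round(s["width"],4))
    C=np.column_stack([[0,0,-1],np.r_[-R[:,0],0],np.r_[R[:,1],0]])
    print("rot err (tool)",np.round(cv2.Rodrigues(Rt.T@C)[0].ravel(),4))
    for g in tg:
        w=np.r_[R@g[:2]+t,g[2]];print("to",g,"now-tool",np.round(Rt.T@(w-p),4),"aligned-tool",np.round(C.T@(w-p),4), "world",w)
E
python3 -c "
from go import *
info((-.15,.105,.40),(-.15,-.105,.4))
im=bot.get_image('top');print(ray(im,[(514,324),(124,143)],.12))"
```

```text
t 0.25 TCP cooler [-0.5027  0.4927  0.4044] F cooler [-0.1  0.6 -0. ] w 0.0853
rot err (tool) [-0.0932 -0.0005 -0.0001]
to (-0.15, 0.105, 0.4) now-tool [ 0.0045 -0.3873 -0.3532] aligned-tool [ 0.0044 -0.3527 -0.3877] world [0.45986704 0.20511678 0.4       ]
to (-0.15, -0.105, 0.4) now-tool [ 0.0046 -0.4068 -0.5622] aligned-tool [ 0.0044 -0.3527 -0.5977] world [ 0.42212197 -0.00146325  0.4       ]
[[ 0.44991638 -0.17528295  0.12      ]
 [ 0.67913039  0.27773401  0.12      ]]
```

```bash
python3 -m crank '-0.0932 0 0 0 0 0 0; 0 0 0 0 -0.0252 -0.0277 0; 0 0 0 0 -0.0252 -0.0277 0; 0 0 0 0 -0.0252 -0.0277 0; 0 0 0 0 -0.0252 -0.0277 0' && python3 -m crank '0 0 0 0 -0.0252 -0.0277 0; 0 0 0 0 -0.0252 -0.0277 0; 0 0 0 0 -0.0252 -0.0277 0; 0 0 0 0 -0.0252 -0.0277 0; 0 0 0 0 -0.0252 -0.0277 0' && python3 -m crank '0 0 0 0 -0.0252 -0.0277 0; 0 0 0 0 -0.0252 -0.0277 0; 0 0 0 0 -0.0252 -0.0277 0; 0 0 0 0 -0.0252 -0.0277 0; 0 0 0 0 -0.0252 -0.0277 0'
python3 -c "
from go import *
info((-.145,.105,.235))
for n in ('side','wrist'): cv2.imwrite('pics/%s1.png'%n,bot.get_image(n)['color'][:,:,::-1])"
```

```text
time: 0.72
eef_pos: [0.2622, 0.5213, 0.4045]
orientation: [-1.076, 1.289, 1.076]
ft_force: [1.7, 0.3, 0.9]
width: 0.0259
time: 1.13
eef_pos: [0.3613, 0.3622, 0.4049]
orientation: [-1.075, 1.289, 1.075]
ft_force: [0.4, 0.6, 0.0]
width: 0.0003
time: 1.55
eef_pos: [0.4604, 0.2032, 0.4049]
orientation: [-1.075, 1.289, 1.075]
ft_force: [0.7, 0.7, -0.5]
width: -0.0
t 1.55 TCP cooler [-0.1491  0.1032  0.4049] F cooler [ 0.5  0.8 -0.5] w -0.0
rot err (tool) [0.0002 0.0004 0.0005]
to (-0.145, 0.105, 0.235) now-tool [ 0.1699 -0.0041  0.0017] aligned-tool [ 0.1699 -0.0041  0.0018] world [0.46478562 0.20421809 0.235     ]
```

```bash
python3 -m crank '0 0 0 0.035 0 0.0018 0; 0 0 0 0.035 0 0 0; 0 0 0 0.035 0 0 0; 0 0 0 0.035 0 0 0; 0 0 0 0.035 0 0 0'
python3 -c "
from go import *
info()
for n in ('side','wrist'): cv2.imwrite('pics/%s2.png'%n,bot.get_image(n)['color'][:,:,::-1])"
```

```text
time: 2.07
eef_pos: [0.4597, 0.2071, 0.2283]
orientation: [-1.075, 1.289, 1.075]
ft_force: [0.9, 0.5, -0.3]
width: 0.0001
t 2.07 TCP cooler [-0.1505  0.1069  0.2283] F cooler [ 0.8  0.7 -0.3] w 0.0001
rot err (tool) [0.0004 0.0004 0.0004]
```

View pics/side2.png

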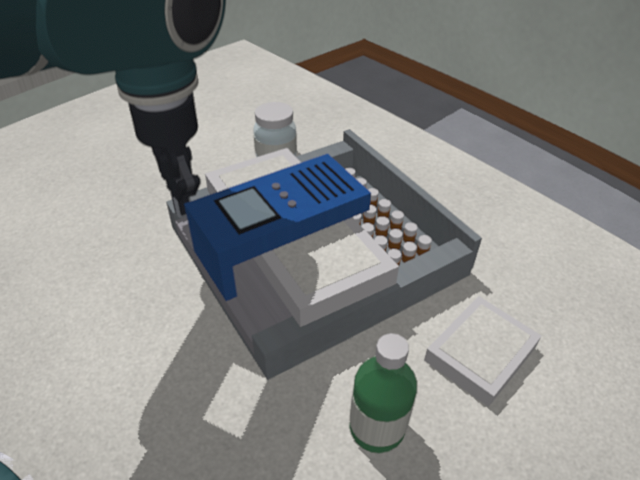

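View pics/wrist2.png

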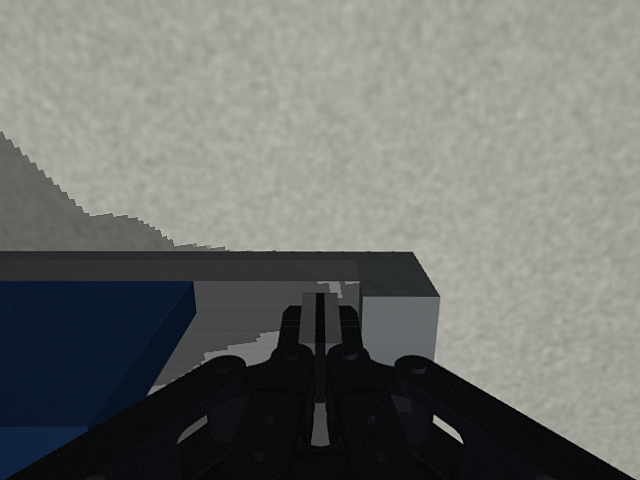

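The side view shows the shut fingers behind the lid's left end (about pixel 185,200). They are clear of the housing and the side wall, so I'll push now.

```bash
python3 -m crank '0 0 0 0 -0.016 0 0; 0 0 0 0 -0.016 0 0; 0 0 0 0 -0.008 0 0; 0 0 0 0 -0.006 0 0; 0 0 0 0 -0.006 0 0' && python3 -m crank '0 0 0 0 -0.005 0 0; 0 0 0 0 -0.005 0 0'
python3 -c "
from go import *
info()
for n in ('side','top'): cv2.imwrite('pics/%s3.png'%n,bot.get_image(n)['color'][:,:,::-1])"
```

```text
time: 2.58
eef_pos: [0.5117, 0.198, 0.2319]
orientation: [-1.074, 1.288, 1.076]
ft_force: [-8.7, 4.8, 7.9]
width: -0.0001
time: 2.75
eef_pos: [0.5214, 0.1963, 0.2319]
orientation: [-1.074, 1.288, 1.076]
ft_force: [-9.6, 5.9, 6.4]
width: 0.0
t 2.75 TCP cooler [-0.0879  0.1074  0.2319] F cooler [-10.5   4.1   6.4] w 0.0
rot err (tool) [ 0.0003  0.0015 -0.    ]
```

View pics/top3.png

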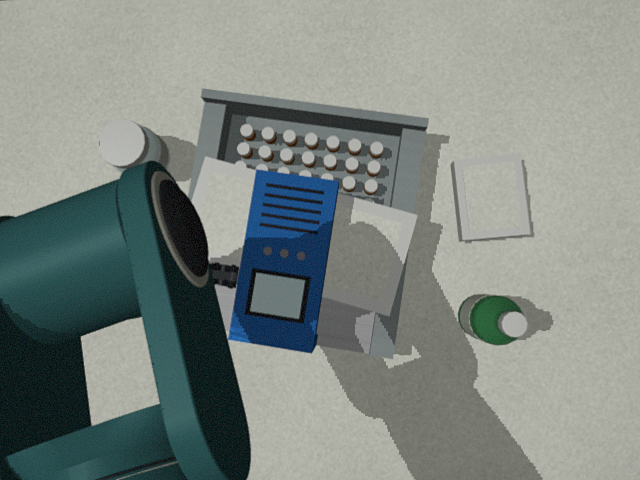

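View pics/side3.png

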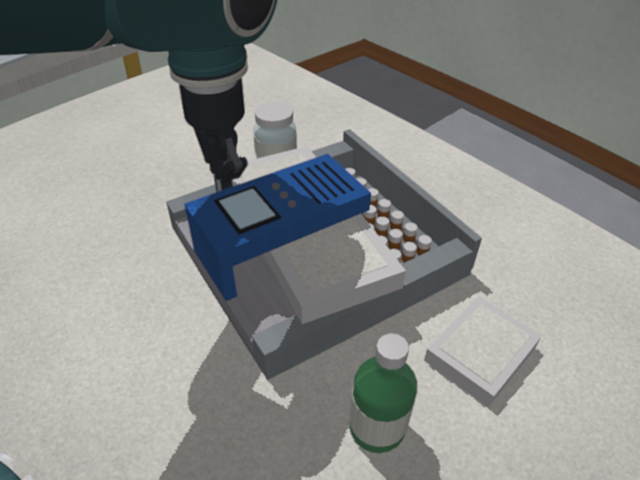

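```bash
cat > lid.py <<'E'
from go import *
# line edges of lid top given pixels (front-left edge / right side)
def lidang(px,z=.08):
    w=ray(bot.get_image("top"),px,z)[:,:2];c=(w-t)@R
    return np.round(c,4)
E
python3 - <<'E'
import cv2
i=cv2.imread("pics/top3.png")[130:370,160:440]
cv2.imwrite("pics/z3.png",cv2.resize(cv2.convertScaleAbs(i,alpha=1.5),(700,600),interpolation=cv2.INTER_CUBIC))
E
```

```text
(no output)
```

View pics/z3.png

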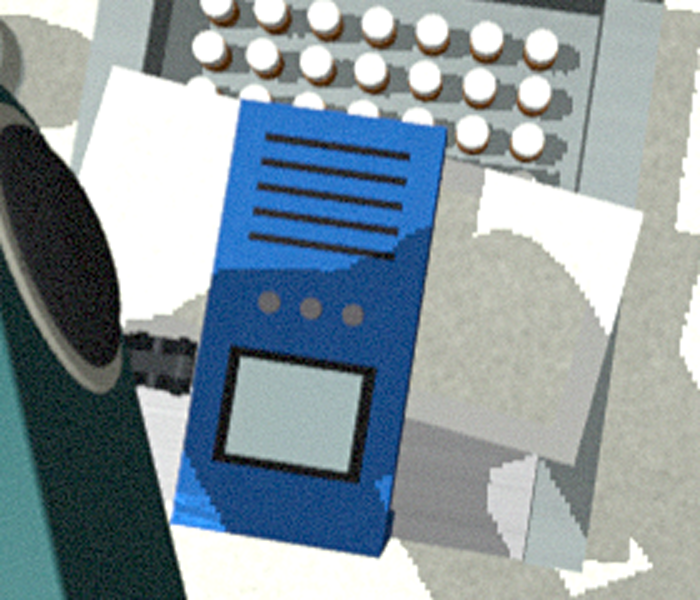

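```bash
cat >> lid.py <<'E'
def lid(corners,s=2.5,o=(160,130)):
    # dict of FL,FR,RL,RR zoomed px -> lid pose in cooler
    N=dict(FL=(.065,.14),FR=(.065,-.14),RL=(-.065,.14),RR=(-.065,-.14))
    c=lidang(np.array(list(corners.values()),float)/s+o)
    th,R2,t2,res=fit(np.array([N[k] for k in corners]),c)
    print("lid",np.round(t2,4),"deg",round(np.degrees(th),2),"res mm",np.round(res*1e3,1).tolist(),"pushL",np.round(R2@[-.065,.105]+t2,4),"pushR",np.round(R2@[-.065,-.105]+t2,4))
E
python3 -c "
from lid import *
lid(dict(FL=(112,66),FR=(643,211),RR=(572,465)))"
```

```text
lid [-0.0237 -0.0033] deg -7.35 res mm [[-0.1, -0.1], [0.3, -0.1], [-0.2, 0.2]] pushL [-0.0747  0.1091] pushR [-0.1015 -0.0991]
```

```bash
python3 -m crank '0 0 0 0 0.02 0 0; 0 0 0 -0.037 0.01 0 0; 0 0 0 -0.037 0.01 0 0; 0 0 0 -0.037 0.01 0 0; 0 0 0 0 0 -0.036 0' && python3 -m crank '0 0 0 0 0 -0.036 0; 0 0 0 0 0 -0.036 0; 0 0 0 0 0 -0.036 0; 0 0 0 0 0 -0.036 0; 0 0 0 0 0 -0.032 0' 
python3 -c "
from go import *
info((-.138,-.105,.229))"
```

```text
time: 3.32
eef_pos: [0.4651, 0.1723, 0.3495]
orientation: [-1.079, 1.277, 1.074]
ft_force: [1.6, -1.3, 0.8]
width: -0.0001
time: 3.73
eef_pos: [0.4329, -0.0054, 0.3421]
orientation: [-1.076, 1.288, 1.074]
ft_force: [0.2, 0.3, -0.6]
width: -0.0003
t 3.73 TCP cooler [-0.1387 -0.107   0.3421] F cooler [ 0.1  0.3 -0.6] w -0.0003
rot err (tool) [ 0.0002 -0.0002  0.0018]
to (-0.138, -0.105, 0.229) now-tool [ 0.1131 -0.0005  0.002 ] aligned-tool [ 0.1131 -0.0007  0.002 ] world [ 0.43392655 -0.00362011  0.229     ]
```

```bash
python3 -m crank '0 0 0 0.038 0 0.002 0; 0 0 0 0.038 0 0 0; 0 0 0 0.037 0 0 0; 0 0 0 0 -0.01 0 0; 0 0 0 0 -0.01 0 0' && python3 -m crank '0 0 0 0 -0.006 0 0; 0 0 0 0 -0.006 0 0; 0 0 0 0 -0.006 0 0; 0 0 0 0 -0.006 0 0; 0 0 0 0 -0.006 0 0' &&  python3 -m crank '0 0 0 0 -0.006 0 0; 0 0 0 0 -0.006 0 0; 0 0 0 0 -0.006 0 0'
python3 -c "
from go import *
info()
i=bot.get_image('top')['color'][:,:,::-1]
cv2.imwrite('pics/z4.png',cv2.resize(cv2.convertScaleAbs(i[130:370,160:440],alpha=1.5),(700,600),interpolation=cv2.INTER_CUBIC))"
```

```text
time: 4.15
eef_pos: [0.4535, -0.0055, 0.2266]
orientation: [-1.074, 1.291, 1.077]
ft_force: [-0.0, -0.6, 1.2]
width: 0.0002
time: 4.57
eef_pos: [0.4839, -0.011, 0.2283]
orientation: [-1.075, 1.289, 1.075]
ft_force: [-6.7, -0.9, 2.9]
width: -0.0002
time: 4.82
eef_pos: [0.5016, -0.0143, 0.2283]
orientation: [-1.075, 1.289, 1.075]
ft_force: [-6.0, -0.5, 3.4]
width: 0.0001
t 4.82 TCP cooler [-0.0695 -0.1033  0.2283] F cooler [-5.8 -1.5  3.4] w 0.0001
rot err (tool) [ 0.0002 -0.0003 -0.    ]
```

View pics/z4.png

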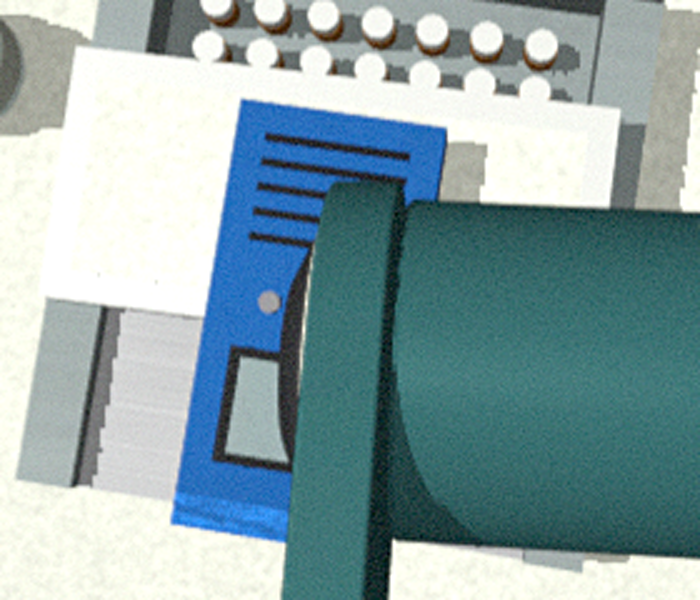

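```bash
python3 -c "
from lid import *
lid(dict(FL=(77,46),FR=(620,107),RL=(45,298)))"
```

```text
lid [0.005  0.0046] deg 1.8 res mm [[0.8, 0.5], [-0.8, 1.1], [0.0, -1.6]] pushL [-0.0632  0.1076] pushR [-0.0566 -0.1023]
```

```bash
python3 -m crank '0 0 0 0 -0.006 0 0; 0 0 0 0 -0.006 0 0; 0 0 0 0 -0.006 0 0; 0 0 0 0 -0.006 0 0; 0 0 0 0 0.02 0 0' &&  python3 -m crank '0 0 0 -0.038 0.01 0 0; 0 0 0 -0.038 0.01 0 0; 0 0 0 -0.037 0.01 0 0; 0 0 0 0 0 0.036 0; 0 0 0 0 0 0.036 0' && python3 -m crank '0 0 0 0 0 0.036 0; 0 0 0 0 0 0.036 0; 0 0 0 0 0 0.036 0; 0 0 0 0 0 0.03 0'
python3 -c "
from go import *
info((-.095,.105,.229))
i=bot.get_image('top')['color'][:,:,::-1]
cv2.imwrite('pics/z5.png',cv2.resize(cv2.convertScaleAbs(i[80:320,160:440],alpha=1.5),(700,600),interpolation=cv2.INTER_CUBIC))"
```

```text
time: 5.33
eef_pos: [0.5072, -0.0154, 0.2279]
orientation: [-1.075, 1.289, 1.074]
ft_force: [-0.3, 0.6, 0.4]
width: -0.0001
time: 5.75
eef_pos: [0.4883, 0.0613, 0.3443]
orientation: [-1.075, 1.285, 1.069]
ft_force: [0.3, -0.4, -0.8]
width: 0.0001
time: 6.08
eef_pos: [0.5133, 0.1995, 0.3412]
orientation: [-1.076, 1.287, 1.075]
ft_force: [0.9, -0.9, 0.4]
width: -0.0001
t 6.08 TCP cooler [-0.0964  0.109   0.3412] F cooler [ 1.1 -0.7  0.4] w -0.0001
rot err (tool) [0.0008 0.0009 0.001 ]
to (-0.095, 0.105, 0.229) now-tool [ 0.1122 -0.0013 -0.0041] aligned-tool [ 0.1122 -0.0014 -0.004 ] world [0.51397134 0.19523117 0.229     ]
```

View pics/z5.png

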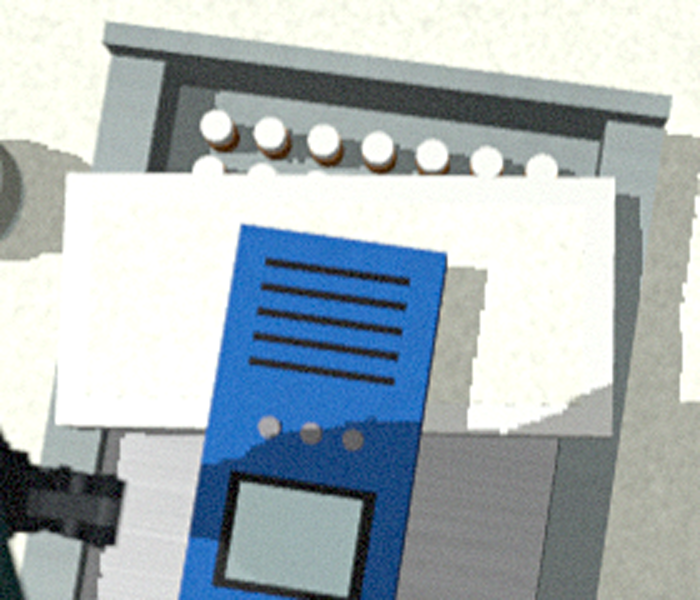

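```bash
python3 -c "
from lid import *
lid(dict(FL=(67,172),FR=(615,178),RL=(56,424),RR=(611,434)),o=(160,80))"
```

```text
lid [0.0186 0.005 ] deg 7.36 res mm [[0.1, 0.1], [-0.5, -0.3], [-0.1, -0.3], [0.5, 0.5]] pushL [-0.0593  0.1008] pushR [-0.0324 -0.1075]
```

```bash
python3 -m crank '0 0 0 0.038 0 -0.004 0; 0 0 0 0.037 0 0 0; 0 0 0 0.037 0 0 0; 0 0 0 0 -0.01 0 0; 0 0 0 0 -0.01 0 0' && python3 -m crank '0 0 0 0 -0.006 0 0; 0 0 0 0 -0.006 0 0; 0 0 0 0 -0.006 0 0; 0 0 0 0 -0.006 0 0; 0 0 0 0 -0.006 0 0' &&  python3 -m crank '0 0 0 0 -0.006 0 0; 0 0 0 0 -0.006 0 0; 0 0 0 0 -0.006 0 0; 0 0 0 0 -0.006 0 0; 0 0 0 0 -0.006 0 0'
python3 -c "
from go import *
info()
i=bot.get_image('top')['color'][:,:,::-1]
cv2.imwrite('pics/z6.png',cv2.resize(cv2.convertScaleAbs(i[80:320,160:440],alpha=1.5),(700,600),interpolation=cv2.INTER_CUBIC))"
```

```text
time: 6.6
eef_pos: [0.5327, 0.189, 0.2285]
orientation: [-1.075, 1.291, 1.076]
ft_force: [0.7, -0.0, 0.7]
width: 0.0004
time: 7.02
eef_pos: [0.5628, 0.1844, 0.2312]
orientation: [-1.075, 1.287, 1.075]
ft_force: [-7.7, 3.9, 5.7]
width: 0.0001
time: 7.43
eef_pos: [0.5923, 0.179, 0.2311]
orientation: [-1.075, 1.287, 1.075]
ft_force: [-8.7, 9.4, 4.6]
width: 0.0
t 7.43 TCP cooler [-0.0151  0.1031  0.2311] F cooler [-10.2   7.7   4.6] w 0.0
rot err (tool) [0.0002 0.0019 0.0015]
```

View pics/z6.png

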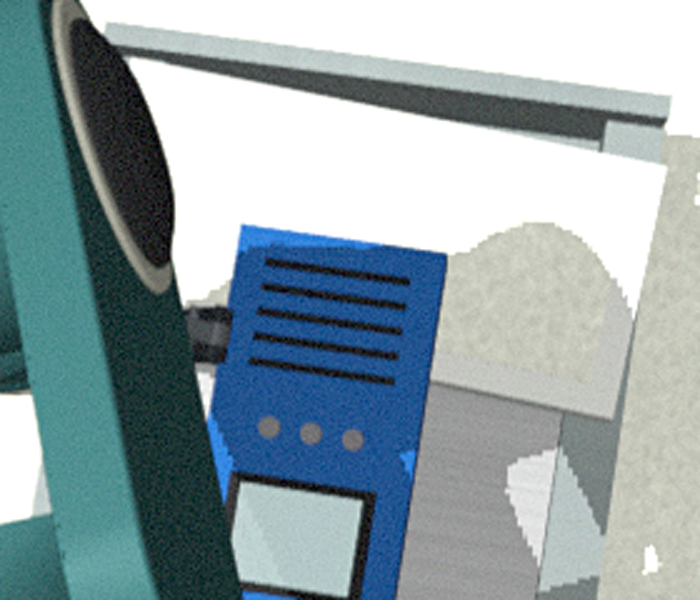

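```bash
python3 -c "
from lid import *
lid(dict(FR=(667,165),RR=(612,418)),o=(160,80))"
python3 -m crank '0 0 0 0 0.02 0 0; 0 0 0 -0.038 0.01 0 0; 0 0 0 -0.038 0.01 0 0; 0 0 0 -0.037 0.01 0 0; 0 0 0 0 0 -0.036 0' && python3 -m crank '0 0 0 0 0 -0.036 0; 0 0 0 0 0 -0.036 0; 0 0 0 0 0 -0.036 0; 0 0 0 0 0 -0.036 0; 0 0 0 0 0 -0.032 0' 
python3 -c "
from go import *
info((-.075,-.105,.229))
i=bot.get_image('top')['color'][:,:,::-1]
cv2.imwrite('pics/z7.png',cv2.resize(cv2.convertScaleAbs(i[80:320,160:440],alpha=1.5),(700,600),interpolation=cv2.INTER_CUBIC))"
```

```text
lid [ 0.0558 -0.0062] deg -4.17 res mm [[0.3, -0.0], [-0.3, 0.0]] pushL [-0.0014  0.1032] pushR [-0.0167 -0.1062]
time: 7.95
eef_pos: [0.5356, 0.1553, 0.3511]
orientation: [-1.079, 1.276, 1.072]
ft_force: [2.0, -1.1, 1.5]
width: 0.0001
time: 8.37
eef_pos: [0.5034, -0.0228, 0.3433]
orientation: [-1.077, 1.288, 1.073]
ft_force: [0.9, -0.7, -0.6]
width: 0.0003
t 8.37 TCP cooler [-0.0662 -0.1113  0.3433] F cooler [ 1.  -0.5 -0.6] w 0.0003
rot err (tool) [-0.0001 -0.0003  0.0026]
to (-0.075, -0.105, 0.229) now-tool [0.1143 0.0091 0.0064] aligned-tool [0.1143 0.0088 0.0063] world [ 0.49590056 -0.01494363  0.229     ]
```

View pics/z7.png

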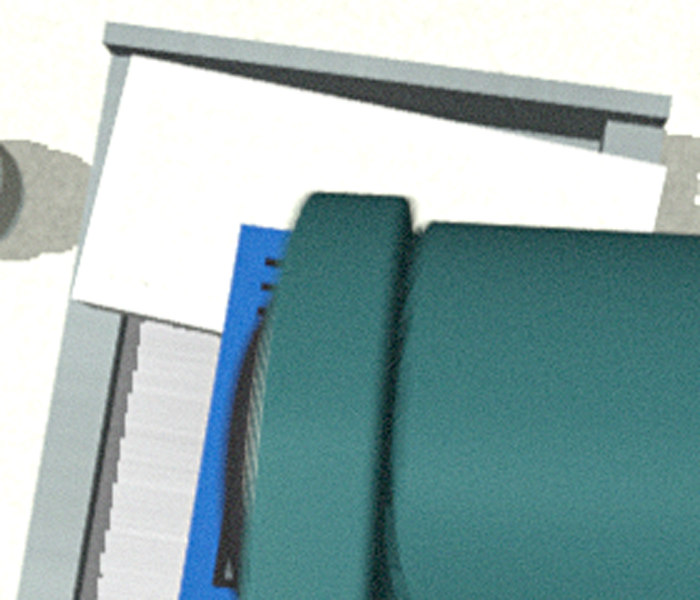

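```bash
python3 -m crank '0 0 0 0.038 0 0.006 0; 0 0 0 0.038 0 0 0; 0 0 0 0.038 0 0 0; 0 0 0 0 -0.015 0 0; 0 0 0 0 -0.015 0 0' && python3 -m crank '0 0 0 0 -0.006 0 0; 0 0 0 0 -0.006 0 0; 0 0 0 0 -0.006 0 0; 0 0 0 0 -0.006 0 0; 0 0 0 0 -0.004 0 0' 
python3 -c "
from go import *
info()
i=bot.get_image('top')['color'][:,:,::-1]
cv2.imwrite('pics/z8.png',cv2.resize(cv2.convertScaleAbs(i[80:320,160:440],alpha=1.5),(700,600),interpolation=cv2.INTER_CUBIC))"
```

```text
time: 8.83
eef_pos: [0.5345, -0.0205, 0.2265]
orientation: [-1.074, 1.291, 1.076]
ft_force: [0.3, 0.4, 1.4]
width: 0.0002
time: 9.25
eef_pos: [0.5625, -0.0254, 0.2285]
orientation: [-1.075, 1.289, 1.075]
ft_force: [-8.8, -0.6, 6.4]
width: 0.0004
t 9.25 TCP cooler [-0.0076 -0.1034  0.2285] F cooler [-8.5 -2.1  6.4] w 0.0004
rot err (tool) [ 0.0001 -0.0002  0.0003]
```

View pics/z8.png

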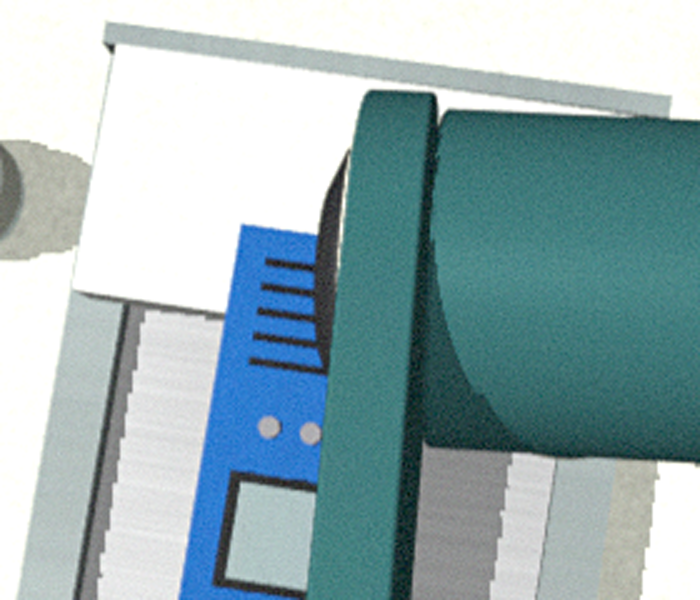

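```bash
python3 -m crank '0 0 0 0 -0.002 0 0; 0 0 0 0 -0.002 0 0'; python3 -m crank '0 0 0 0 -0.001 0 0'; python3 -m crank '0 0 0 0 -0.001 0 0'; python3 -c "
from lid import *
info();lid(dict(FL=(113,45),RL=(76,290)),o=(160,80))"
```

```text
time: 9.47
eef_pos: [0.566, -0.026, 0.2283]
orientation: [-1.075, 1.29, 1.075]
ft_force: [-7.5, -0.2, 5.1]
width: -0.0001
time: 9.55
eef_pos: [0.567, -0.0262, 0.2283]
orientation: [-1.075, 1.289, 1.075]
ft_force: [-8.6, -0.8, 5.3]
width: -0.0003
time: 9.63
eef_pos: [0.5675, -0.0263, 0.2283]
orientation: [-1.074, 1.291, 1.077]
ft_force: [-24.4, 1.0, 15.4]
width: -0.0001
t 9.63 TCP cooler [-0.0025 -0.1033  0.2283] F cooler [-24.2  -3.4  15.4] w -0.0001
rot err (tool) [ 0.0003 -0.0003 -0.0023]
lid [ 0.0732 -0.0017] deg 1.33 res mm [[-0.2, -0.0], [0.2, 0.0]] pushL [0.0058 0.1018] pushR [ 0.0106 -0.1081]
```

The right end has reached the stop: the force jumped to 24 N. Next I'll finish the left end.

```bash
python3 -m crank '0 0 0 0 0.02 0 0; 0 0 0 -0.038 0.005 0 0; 0 0 0 -0.038 0.01 0 0; 0 0 0 -0.037 0.01 0 0; 0 0 0 0 0 0.036 0' &&  python3 -m crank '0 0 0 0 0 0.036 0; 0 0 0 0 0 0.036 0; 0 0 0 0 0 0.036 0; 0 0 0 0 0 0.036 0; 0 0 0 0 0 0.028 0'
python3 -c "
from go import *
info((-.045,.105,.229))
i=bot.get_image('top')['color'][:,:,::-1]
cv2.imwrite('pics/z9.png',cv2.resize(cv2.convertScaleAbs(i[80:320,160:440],alpha=1.2),(700,600),interpolation=cv2.INTER_CUBIC))"
```

```text
time: 10.1
eef_pos: [0.5294, 0.0146, 0.3494]
orientation: [-1.078, 1.283, 1.065]
ft_force: [1.8, 0.2, 1.5]
width: 0.0003
time: 10.52
eef_pos: [0.5611, 0.1888, 0.3413]
orientation: [-1.076, 1.287, 1.075]
ft_force: [0.2, -0.7, -0.3]
width: -0.0003
t 10.52 TCP cooler [-0.0475  0.1071  0.3413] F cooler [ 0.3 -0.7 -0.3] w -0.0003
rot err (tool) [0.001  0.0011 0.0014]
to (-0.045, 0.105, 0.229) now-tool [ 0.1124 -0.0024 -0.0023] aligned-tool [ 0.1123 -0.0025 -0.0021] world [0.56315706 0.18624425 0.229     ]
```

View pics/z9.png

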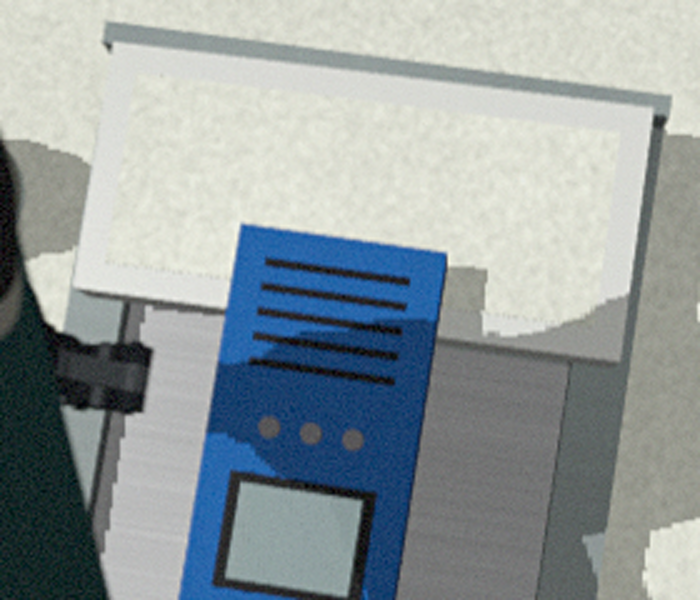

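```bash
python3 -m crank '0 0 0 0.038 0 -0.002 0; 0 0 0 0.037 0 0 0; 0 0 0 0.037 0 0 0; 0 0 0 0 -0.016 0 0; 0 0 0 0 -0.012 0 0' && python3 -m crank '0 0 0 0 -0.005 0 0; 0 0 0 0 -0.005 0 0; 0 0 0 0 -0.003 0 0'; python3 -m crank '0 0 0 0 -0.001 0 0; 0 0 0 0 -0.001 0 0'; python3 -c "
from go import *
info()"
```

```text
time: 10.98
eef_pos: [0.5883, 0.1792, 0.227]
orientation: [-1.075, 1.291, 1.077]
ft_force: [-0.3, -0.6, 1.4]
width: 0.0002
time: 11.23
eef_pos: [0.602, 0.1769, 0.2303]
orientation: [-1.075, 1.287, 1.074]
ft_force: [-7.2, 3.6, 5.5]
width: 0.0
time: 11.4
eef_pos: [0.603, 0.1769, 0.23]
orientation: [-1.074, 1.289, 1.076]
ft_force: [-9.3, 2.1, 8.0]
width: 0.0002
t 11.4 TCP cooler [-0.0041  0.1029  0.23  ] F cooler [-9.6  0.4  8. ] w 0.0002
rot err (tool) [ 0.0001  0.0009 -0.0003]
```

```bash
python3 -m crank '0 0 0 0 -0.001 0 0; 0 0 0 0 -0.001 0 0';python3 -m crank '0 0 0 0 -0.001 0 0'; python3 -c "
from go import *
info()"
```

```text
time: 11.57
eef_pos: [0.6048, 0.1767, 0.23]
orientation: [-1.074, 1.288, 1.076]
ft_force: [-19.3, 5.3, 8.3]
width: -0.0
time: 11.65
eef_pos: [0.6052, 0.1767, 0.23]
orientation: [-1.073, 1.29, 1.078]
ft_force: [-26.7, 5.6, 17.2]
width: 0.0002
t 11.65 TCP cooler [-0.0019  0.1032  0.23  ] F cooler [-27.3   0.8  17.2] w 0.0002
rot err (tool) [ 0.0005  0.0009 -0.0029]
```

Both ends are now seated. I'll back off, lift clear and check.

```bash
python3 -m crank '0 0 0 0 0.02 0 0; 0 0 0 -0.038 0.02 0 0; 0 0 0 -0.038 0.02 0 0; 0 0 0 -0.038 0.03 0.02 0; 0 0 0 -0.03 0.03 0.02 0' && python3 -m crank '0 0 0 -0.02 0.03 0.02 0; 0 0 0 0 0.03 0.02 0; 0 0 0 0 0 0 0; 0 0 0 0 0 0 0'
python3 -c "
from go import *
info()
for n in ('top','side'): cv2.imwrite('pics/%s10.png'%n,bot.get_image(n)['color'][:,:,::-1])
i=cv2.imread('pics/top10.png')
cv2.imwrite('pics/z10.png',cv2.resize(cv2.convertScaleAbs(i[80:320,160:440],alpha=1.2),(700,600),interpolation=cv2.INTER_CUBIC))"
```

```text
time: 12.07
eef_pos: [0.5035, 0.2285, 0.3627]
orientation: [-1.074, 1.287, 1.073]
ft_force: [1.0, 0.2, -1.0]
width: 0.0002
time: 12.4
eef_pos: [0.4515, 0.2798, 0.3806]
orientation: [-1.077, 1.286, 1.076]
ft_force: [0.3, -0.6, -0.3]
width: -0.0003
t 12.4 TCP cooler [-0.1717  0.177   0.3806] F cooler [ 0.4 -0.5 -0.3] w -0.0003
rot err (tool) [0.0028 0.0015 0.0018]
```

View pics/z10.png

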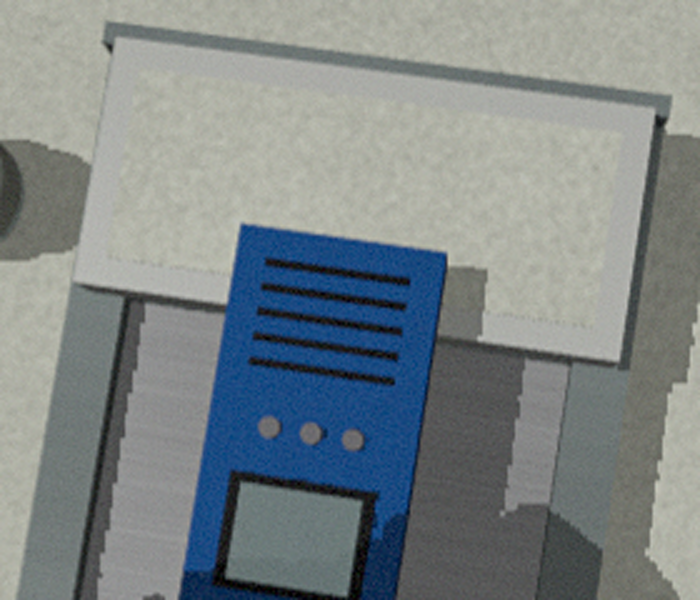

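View pics/side10.png

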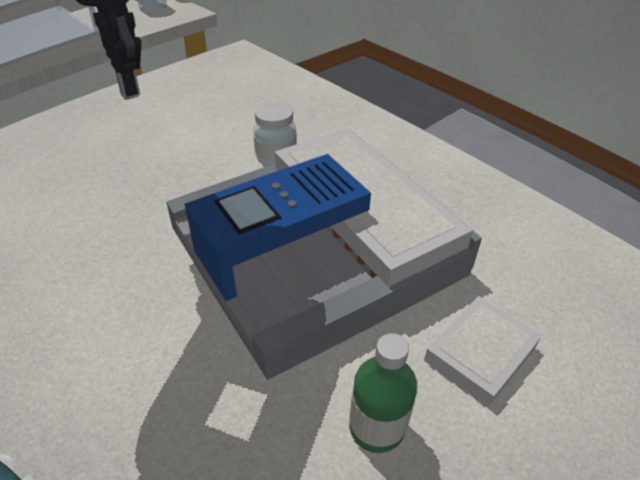

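```bash
python3 -c "
from lid import *
lid(dict(FL=(113,38),FR=(656,110),RL=(75,285),RR=(621,362)),o=(160,80))
bot.hand_in()"
```

```text
lid [ 0.0732 -0.0011] deg 0.18 res mm [[0.6, 1.5], [-0.7, -0.4], [-0.1, -0.8], [0.1, -0.3]] pushL [0.0079 0.1037] pushR [ 0.0085 -0.1063]
the job is handed in; nothing more can be done
```

The lid is shut against the end stop at both ends, and I handed the job in at about 12.5 s of the 64 s allowed. I pushed with the closed fingertips, alternating ends: left, right, left, right, left.

- **Closure:** in the last top picture the push points lie at cooler x = 7.9 mm (left) and 8.5 mm (right). The requirement is above -3 mm, and fully shut is 10 mm. The picture-based fit is good to about 1–2 mm.
- **Contact with the stop:** on the final pushes the force rose from under 10 N to 24 N on the right and 27 N on the left, so both ends met the wall.
- **Squareness:** the lid ended 0.2° out of square. The largest angle I measured along the way was about 7.4°, well inside the 15° limit, but I only measured at pauses between pushes.
- **Flatness:** I did not measure tilt directly. The four lid corners fit a level plane at the lid's top height within about 1.6 mm.
- **Bottle, jar and spare lid:** by eye they sit at the same pixels in the first and last side pictures. I did not measure their positions.
- **Robot:** it was clear of everything when I handed in, with the gripper raised and the force near zero.

The fingertips read 3–17 N upward while pushing, and the TCP sat 2–4 mm higher than before contact on the left-end pushes. I took this as rubbing on the lid's face; I saw no tilting or lifting of the lid.

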